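Dig out the negative carrier and run it onto the light panel

ROBOT

A 7-joint arm with a two-finger parallel gripper is mounted at the origin on the work surface. World frame = base frame: x ahead of the robot, y to its left, z up, the work surface at z = 0. Lengths are in m, angles in rad, forces in N, time in s.
With the tool pointing down it reaches from about 0.425 to 0.925 m from the base axis. Payload 6.8 kg.
Tool frame: the origin (TCP) lies at the very end of the fingers, on their centre line; the grasp point (between the pads) lies 19 mm behind it; y points along the fingers, z is the direction in which the jaws open and shut, and the axes are right-handed (so a half turn about y gives the same grasp; the last joint's range is limited). The gripper opens to 85 mm and grips with 20 to 120 N. Pads are 22 mm wide; open, the fingers measure 114 mm over their backs; the gripper's body (76 mm by 85 mm) begins 54 mm behind the grasp point. The pads swing forward as they close: fully open they stand 13 mm farther back than shut.
Start: joints at [1.009, 0.477, 0.022, 1.555, -0.011, 1.109, -0.083], TCP at [0.296, -0.607, 0.231] pointing down, gripper open.
Joint ranges: [-2.96, 2.96], [-0.34, 2.1], [-1.41, 1.46], [0.24, 2.44], [-1.37, 4.51], [0.17, 1.92], [-2.96, 2.96]. Speed limits (rad/s): [2.39, 2.39, 3.14, 3.14, 3.14, 3.14, 3.14].

INTERFACE

Orientations are given as a unit quaternion [w, x, y, z].
In Python, from station import * gives the robot as it stands.
- The arm moves only by the shell command python3 -m jog 'ROWS' [OPENING] [FORCE]. ROWS is JSON, a list of rows, each a list of 2 entries, a list of its own where there are three numbers: the shift along the tool's x, y, z in mm, then the turn about the tool's y in rad. A call has 1 to 20 rows; each row is the pose to reach, as a shift and turn from the pose commanded when the call began, along the tool's axes at that moment; what a row does not reach only later rows make up. A row lasts 1/12 s, in which the tool goes at most 41.7 mm and 7.16 degrees, less where a joint would pass 70% of its speed; a pose out of reach is approached as far as the arm can. A call with a gripper value outside its range is refused whole. OPENING is the finger opening in mm, from 0 to 85.4, set as the call begins (- or left out, the last holds). The fingers move at their own pace and stop on an object; FORCE is the grip in N (left out, the last holds). Time passes only in rows, so rows that repeat a pose let the fingers close. It gives the time, the measured TCP pose, the force and the opening at its end, in the units of the state.
- get_obs(): the state, without advancing time (a new reading comes with each control period).
- read_camera(name): name is "scene" or "top" or "wrist"; returns a dict with "img" (420x560x3 uint8, red, green, blue), "depth" (420x560 float32, m along the optical axis (not along the pixel's ray), 0 where there is no reading), "fx", "fy", "cx", "cy" (pixels), "rvec" (rotation vector, rad) and "tvec" (3), from world to camera coordinates, as OpenCV has them. Camera axes: x right, y down, z forward; pixel columns grow to the right and rows downward; lengths in m; the calibration is good to about 2 mm. The wrist camera is an equidistant fisheye: a pixel r from the principal point sees the ray r / f radians off the axis. A picture is of the moment at which its call begins.
- hand_in(): hands the job in, once; it reports no verdict.
The state is a dict: "t": time; "q": joint angles; "joint_vel": joint speeds; "joint_torque": joint torques, N m; "eef_pos": TCP position; "tool_rot": TCP orientation; "contact_force": force on the tool from outside, world axes, zero at the start; "torque": the same for the moment, N m; "gripper_width": opening from 0.0 (shut) to 1.0 (fully open).
Only numpy, scipy, OpenCV 4.12 (cv2) and the standard library are available. Lean on these libraries where they do the work, as an engineer would, in place of code of your own. Each camera call takes 0.05 s, during which the arm holds its last target.

TASK

The flat metal negative carrier is buried in the open drawer under the glass print weight and a film clip: first take both off it and set them down clear of it, the weight upright, in the drawer or on the bare counter. Then lift the carrier out, lay it flat and squarely in the middle of the sled, between its two end lips, let go, and push the sled along its rails (it has a knob) fully to the stop over the light panel, with the carrier still lying in place. Do not drop or tip the glass weight, do not drop the carrier, and leave the other things standing on the counter and on the drawer chest where they are.

Things in the scene. Friction and masses are not known exactly. Their poses are not given: they have to be found in the camera images.
- drawer: Fixed oak drawer, half open from a low chest. Origin: on the counter under the middle of its open part; x points into the chest. Inside: floor at z = 12 mm, x -130 to 140, y -170 to 170; side walls 45 high, front wall 55, all 10 thick; brass pull to x = -162. Chest: x 140 to 360, y -200 to 200, 75 high. The carrier lies in the +y half; the -y half is free from x = -80 to 140.
- carrier: Flat aluminium negative carrier, 190 (x) x 56 (y) x 12 mm (z), with a 44 x 34 mm window in its middle, 0.24 kg; lies on the drawer floor roughly along the drawer's x. Origin: centre of the underside; centre of mass in the middle. Can be gripped at its middle across the 56 mm width; either way round is right.
- weight: Clear glass print weight lying on the carrier near one end (which end varies), its 110 mm side across it; 0.45 kg. Slab 80 (x) x 110 (y) x 22 mm with a round metal lifting knob in its middle: head 30 mm in diameter, 31 to 53 mm above the underside, on a 14 mm stem. Origin: centre of the underside.
- clip_top: Orange plastic film clip lying flat across the carrier near its other end, 120 (x, long axis) x 30 (y) x 22 mm (z), rigid, 0.05 kg. Origin: centre of the underside.
- clip_side: A like film clip lying beside the carrier on the drawer floor, by the front wall in the drawer's -y half; a bystander. Same size and origin.
- sled_mid (a point): Centre of the sled's flat top, 30 mm above the counter; the carrier's origin belongs here, its long axis along this point's x. The top is 110 mm wide (y), sides open, with a 70 x 40 mm window in its middle; end lips 6 mm high, inner faces at x = -112 and 112 mm. x points away from the knob, z up; the sled travels along this point's -y.
- sled_knob (a point): Centre of the top of the sled's knob: an upright black cylinder 18 mm in diameter and 45 mm tall standing on the sled's top face, at x = -135 mm from sled_mid, on the robot's side. Its top is 75 mm above the counter.
- sled (a joint): Travel of the sled along its two rails, in m: from near 0 (loading station) to 0.12 (hard end stop, over the light panel); grows towards sled_mid's -y. Friction about 3 N; it stays where it is left.
- loupe: Nickel loupe, 60 mm in diameter, 50 mm tall, standing on the drawer chest; bystander. Origin: centre of the underside.
- clip_spare: Third film clip, lying on top of the drawer chest; bystander. Origin: centre of the underside.
- canister: Dented aluminium film canister, 64 mm in diameter, 82 mm tall, standing at the right of the slide; bystander. Origin: centre of the underside.
- chem: Amber glass bottle, 72 mm in diameter, 170 mm tall, standing at the right of the slide; bystander. Origin: centre of the underside.
- tank: Black developing tank, 98 mm in diameter, 132 mm tall, standing on the counter at the left of the drawer; bystander. Origin: centre of the underside.
Not all that is in view belongs to the job. What is shaped like the clip_top but pink or yellow is not meant.

How it is judged:
By the outcome, as a careful person would: the job done as asked, in the order asked, and still so for the second after the job is handed in, with the robot touching nothing.
It also fails if it takes over 69 s, if anything falls off the work surface, if the arm or the gripper's body presses on something with over 40 N, if the wrist force passes 120 N, or if a joint passes its speed limit or range.

## Working session

There is one attempt and no reset: what is moved stays moved. The work goes in short steps, Python scripts to look and compute and a shell command to move; the robot and the scene stay as the last step left them, time stands still between calls to the robot, and variables do not carry over. Pictures are saved under pics/ and viewed, and the job is handed in when it is done.

```bash
mkdir -p pics; ls
python3 - <<'E'
from station import *
import cv2,numpy as np
o=get_obs();print({k:np.round(v,3).tolist() for k,v in o.items()})
for n in ["scene","top","wrist"]:
    c=read_camera(n);cv2.imwrite(f"pics/{n}0.png",c["img"][:,:,::-1]);np.savez(f"{n}0.npz",**c)
    print(n,c["fx"],c["fy"],c["cx"],c["cy"],c["rvec"],c["tvec"])
E
```

```text
pics
{'t': 0.0, 'q': [1.009, 0.478, 0.022, 1.556, -0.012, 1.109, -0.083], 'joint_vel': [0.001, -0.0, 0.0, 0.002, 0.001, 0.0, 0.0], 'joint_torque': [-0.001, -59.646, 1.607, -28.12, 0.012, 0.009, -0.0], 'eef_pos': [0.296, -0.606, 0.23], 'tool_rot': [0.159, -0.159, 0.69, -0.688], 'contact_force': [-0.545, -0.338, 0.205], 'torque': [0.014, 0.024, -0.008], 'gripper_width': 1.001}
scene 544.0059323083982 544.0059323083982 276.84251501456635 207.54172785795154 [ 1.3936747   2.44464353 -0.660422  ] [ 0.21991587 -0.35964852  1.90398465]
top 482.55136076067674 482.55136076067674 271.466224027589 215.90993653007973 [ 2.16280041 -2.15477261  0.11180025] [0.04732569 0.52124606 1.69834185]
wrist 325.19226210127806 325.19226210127806 282.695343836118 209.68573688336465 [-2.42987094  1.51708168  0.24342419] [-0.67538429 -0.04141703  0.38197842]
```

View pics/scene0.png

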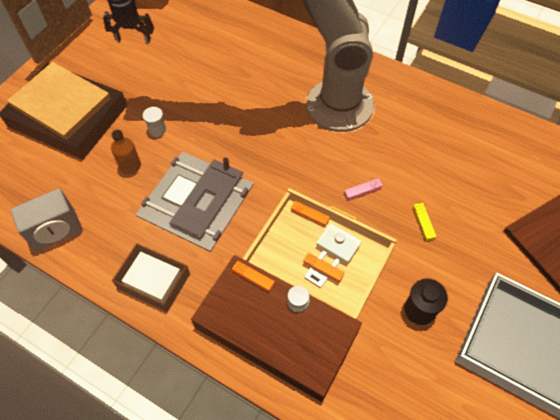

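View pics/top0.png

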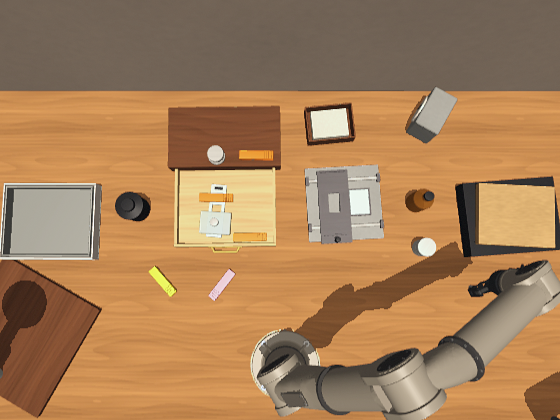

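View pics/wrist0.png

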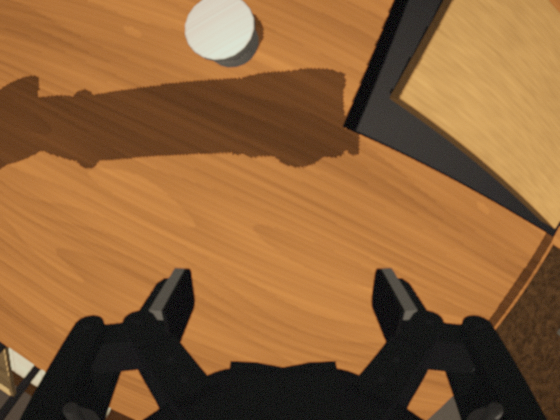

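Scene and top views agree. The drawer is at top px (225,207), the weight at (215,223) and the carrier near (217,205). The orange candidates for clip_top are (216,197), across the carrier; (250,237), the floor clip_side; and (256,155), clip_spare on the chest. The pink (222,284) and yellow (162,281) ones are decoys. I choose (216,197) and check it in a crop.

```bash
cat > h.py <<'E'
import numpy as np,cv2
def load(n): return dict(np.load(n+".npz"))
def ray(c,u,v,z):
    R,_=cv2.Rodrigues(np.asarray(c["rvec"],float));t=np.asarray(c["tvec"],float).ravel()
    d=R.T@np.array([(u-c["cx"])/c["fx"],(v-c["cy"])/c["fy"],1.]);o=-R.T@t
    return o+d*(z-o[2])/d[2]
def proj(c,p):
    R,_=cv2.Rodrigues(np.asarray(c["rvec"],float));t=np.asarray(c["tvec"],float).ravel()
    q=R@np.asarray(p,float)+t; return np.array([c["fx"]*q[0]/q[2]+c["cx"],c["fy"]*q[1]/q[2]+c["cy"]])
def cloud(c):
    R,_=cv2.Rodrigues(np.asarray(c["rvec"],float));t=np.asarray(c["tvec"],float).ravel()
    h,w=c["depth"].shape;u,v=np.meshgrid(np.arange(w),np.arange(h));d=c["depth"]
    P=np.stack([(u-c["cx"])/c["fx"]*d,(v-c["cy"])/c["fy"]*d,d],-1)
    return (P-t)@R
E
python3 - <<'E'
from h import *
c=load("top0");im=c["img"][:,:,::-1]
a=cv2.resize(im[95:255,160:290],None,fx=4.5,fy=4.5/1.3,interpolation=cv2.INTER_CUBIC)
a=cv2.resize(im[100:255,165:290],None,fx=4,fy=4,interpolation=cv2.INTER_CUBIC)[:600]
cv2.imwrite("pics/topdr.png",a)
cv2.imwrite("pics/topsl.png",cv2.resize(im[155:255,295:395],None,fx=6,fy=6,interpolation=cv2.INTER_CUBIC))
s=load("scene0");cv2.imwrite("pics/scdr.png",cv2.resize(s["img"][180:330,230:400,::-1],None,fx=4,fy=4,interpolation=cv2.INTER_CUBIC))
hsv=cv2.cvtColor(im,cv2.COLOR_BGR2HSV)
P=cloud(c)
for (u,v) in [(216,197),(250,237),(256,155),(215,223),(212,232),(225,232),(218,188),(245,200),(225,130),(332,175),(332,230),(337,238),(360,205),(133,206),(427,197),(425,245),(216,154),(450,290)]:
    print((u,v),hsv[v,u],np.round(P[v,u],3))
E
```

```text
(216, 197) [ 18 185 237] [0.587 0.248 0.041]
(250, 237) [ 19 170 237] [0.445 0.125 0.036]
(256, 155) [ 17 193 237] [0.726 0.103 0.103]
(215, 223) [ 40  13 243] [0.49  0.245 0.077]
(212, 232) [ 68   9 230] [0.462 0.26  0.04 ]
(225, 232) [ 56   8 229] [0.461 0.213 0.046]
(218, 188) [ 0 22 57] [0.623 0.243 0.023]
(245, 200) [ 21  99 237] [0.581 0.146 0.012]
(225, 130) [ 11 157 128] [0.823 0.216 0.075]
(332, 175) [  9  27 131] [ 0.671 -0.169  0.029]
(332, 230) [ 13  23 136] [ 0.472 -0.167  0.024]
(337, 238) [ 0 14 75] [ 0.44  -0.179  0.075]
(360, 205) [ 67   9 246] [ 0.563 -0.27   0.019]
(133, 206) [135  17  30] [0.542 0.518 0.13 ]
(427, 197) [10 12 66] [ 0.57  -0.466  0.165]
(425, 245) [ 35  14 239] [ 0.416 -0.481  0.077]
(216, 154) [ 20  24 223] [0.723 0.24  0.127]
(450, 290) [ 15 154 202] [ 0.261 -0.587  0.004]
```

View pics/topdr.png

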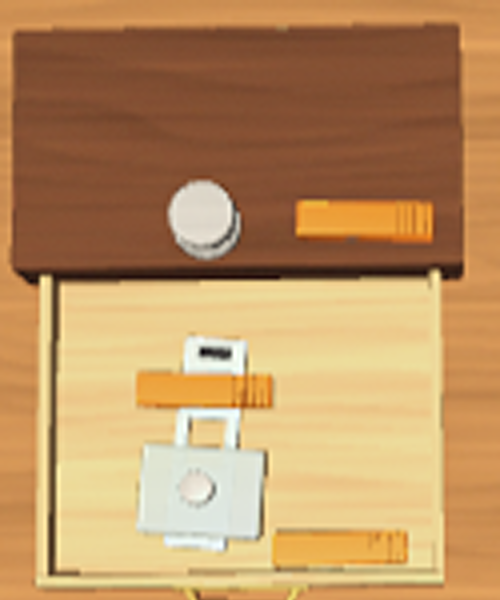

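View pics/topsl.png

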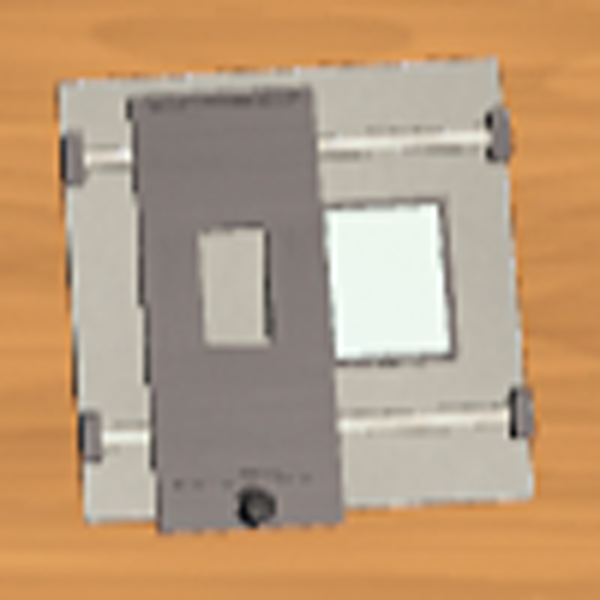

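View pics/scdr.png

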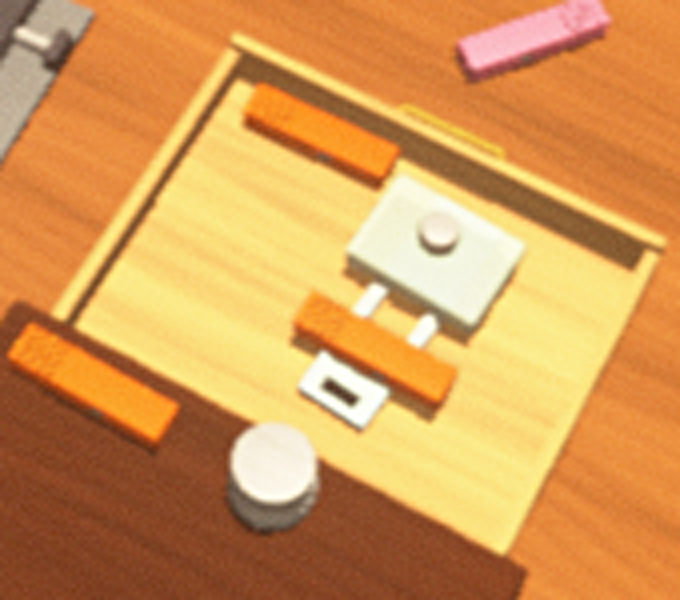

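The crop confirms it: clip_top at top px (216,197) lies across the carrier, the weight covers the near end, and clip_side is by the front wall at (250,237). Next I measure the poses.

Run:
```python
from h import *
for cam in ["top0","scene0"]:
    c=load(cam);im=np.ascontiguousarray(c["img"][:,:,::-1])
    b=im.astype(int);hsv=cv2.cvtColor(im,cv2.COLOR_BGR2HSV)
    m=((hsv[...,0]<23)&(hsv[...,1]>150)&(hsv[...,2]>200)).astype(np.uint8)
    P=cloud(c)
    m&=((P[...,2]>0.028)&(P[...,0]>.35)&(P[...,1]>0)&(P[...,1]<.45)).astype(np.uint8)
    n,l,st,ce=cv2.connectedComponentsWithStats(m)
    print(cam)
    for i in range(1,n):
        if st[i,4]<60: continue
        z=P[l==i][:,2]; zt={0:.046}.get(0)
        zm=np.median(z); zt=min([.034,.046,.097],key=lambda a:abs(a-zm))
        v,u=np.nonzero(l==i)
        pts=np.array([ray(c,a,bb,zt)[:2] for a,bb in zip(u,v)],np.float32)
        r=cv2.minAreaRect(pts*1000);print(st[i],zm,zt,"rect",np.round(r[0],1),np.round(r[1],1),round(r[2],1))
        # principal axis
        d=pts-pts.mean(0);w,V=np.linalg.eigh(d.T@d);print("   mean",np.round(pts.mean(0)*1000,1),"axis deg",np.degrees(np.arctan2(V[1,1],V[0,1])))
c=load("top0")
f=lambda x,y:(165+x/4-.4,100+y/4-.4)
def pr(n,xy,z):print(n,np.round(ray(c,*f(*xy),z)*1000,1))
print("weight slab corners");
for xy in [(147,443),(268,452),(137,530),(261,541)]: pr("w",xy,.046)
pr("head",(196,487),.077)
print("carrier")
for xy in [(187,335),(247,338),(183,373),(245,375)]: pr("far end",xy,.024)
for xy in [(177,415),(243,415),(164,546),(226,550)]: pr("c",xy,.024)
for xy in [(190,415),(229,418),(188,443),(226,446)]: pr("win",xy,.024)
print("drawer inner walls")
for xy in [(58,283),(57,572),(435,283),(434,570)]: pr("d",xy,.055)
g=lambda x,y:(295+x/6-.4,155+y/6-.4)
def ps(n,xy,z):print(n,np.round(ray(c,*g(*xy),z)*1000,1))
print("sled")
for xy in [(132,97),(312,87),(158,531),(343,523)]: ps("corner",xy,.030)
for xy in [(198,230),(266,227),(206,347),(270,344)]: ps("window",xy,.030)
ps("knob",(258,504),.075)
```

```text
top0
[239 150  34  10 280] 0.09723917466482962 0.097 rect [729.  105.3] [116.5  29.7] 87.9
   mean [728.9 106.2] axis deg 88.107704
[199 193  27   9 210] 0.04594189504294738 0.046 rect [586.4 261.6] [28.9 93.1] 0.2
   mean [586.2 262.6] axis deg 88.42659
[233 233  34   8 253] 0.03445914729585534 0.034 rect [446.6 127.1] [ 24.9 117.5] 0.2
   mean [447.  128.4] axis deg 90.755516
scene0
[290 201  39  23 336] 0.03432761117739386 0.034 rect [449.3 126.2] [ 30.8 120.8] 1.7
   mean [449.2 126.6] axis deg 91.589134
[329 206  27  14  62] 0.03206035442527365 0.034 rect [398.8 212.4] [ 8.7 87. ] 1.3
   mean [398.8 213.1] axis deg 91.2991
[303 253  41  27 415] 0.04664936407417302 0.046 rect [589.6 248.1] [ 33.4 121.1] 1.6
   mean [590.  248.4] axis deg 89.3195
[232 261  43  29 474] 0.0973108471804144 0.097 rect [731.5 103.3] [121.1  31.2] 89.5
   mean [731.6 104. ] axis deg 89.56281
weight slab corners
w [538.3 298.6  46. ]
w [530.6 190.8  46. ]
w [460.7 305.8  46. ]
w [451.4 195.9  46. ]
head [496.  250.2  77. ]
carrier
far end [639.8 267.7  24. ]
far end [637.2 213.3  24. ]
far end [604.9 270.7  24. ]
far end [603.3 214.6  24. ]
c [566.6 275.4  24. ]
c [566.8 215.8  24. ]
c [448.2 284.9  24. ]
c [444.8 229.2  24. ]
win [566.6 263.7  24. ]
win [564.  228.4  24. ]
win [541.2 265.   24. ]
win [538.6 230.7  24. ]
drawer inner walls
d [681.  379.7  55. ]
d [422.8 373.9  55. ]
d [681.7  43.   55. ]
d [425.8  42.9  55. ]
sled
corner [ 685.8 -113.2   30. ]
corner [ 692.2 -221.6   30. ]
corner [ 424.3 -127.    30. ]
corner [ 429.5 -236.5   30. ]
window [ 604.8 -152.2   30. ]
window [ 606.8 -193.    30. ]
window [ 534.2 -156.4   30. ]
window [ 536.1 -194.5   30. ]
knob [ 437.6 -180.6   75. ]
```

```bash
cat >> h.py <<'E'
from scipy.spatial.transform import Rotation as Ro
def tool(verbose=True):
    from station import get_obs
    o=get_obs();w,x,y,z=o["tool_rot"];R=Ro.from_quat([x,y,z,w]).as_matrix()
    if verbose:
        print("t",round(float(o["t"]),2),"tcp",np.round(np.array(o["eef_pos"])*1000,1),"toolx",np.round(R[:,0],3),"tooly",np.round(R[:,1],3),"toolz",np.round(R[:,2],3),"zyaw",round(np.degrees(np.arctan2(R[1,2],R[0,2])),1),"q7",round(float(o["q"][6]),2),"F",np.round(o["contact_force"],1),"g",round(float(o["gripper_width"])*85.4,1))
    return o,R
def plan(target_mm,jaw_deg):
    o,R=tool();d=np.asarray(target_mm)/1-np.array(o["eef_pos"])*1000
    zy=np.degrees(np.arctan2(R[1,2],R[0,2]))
    t=[( jaw_deg+k-zy+180)%360-180 for k in(0,180)]
    print("shift",np.round(R.T@d,1),"turn(about tool y; tool y down => -world yaw) opts",[round(-np.radians(a),3) for a in t])
E
python3 - <<'E'
from h import *
plan([496,249,150],86)
plan([496,249,150],-4)
E
```

```text
t 0.15 tcp [ 295.7 -606.3  230.5] toolx [-0.899 -0.438  0.   ] tooly [-0.001  0.001 -1.   ] toolz [ 0.438 -0.899 -0.001] zyaw -64.0 q7 -0.08 F [0.  0.5 0.2] g 85.1
shift [-555.    81.5 -680.8] turn(about tool y; tool y down => -world yaw) opts [np.float64(-2.618), np.float64(0.524)]
t 0.15 tcp [ 295.7 -606.3  230.5] toolx [-0.899 -0.438  0.   ] tooly [-0.001  0.001 -1.   ] toolz [ 0.438 -0.899 -0.001] zyaw -64.0 q7 -0.08 F [0.  0.5 0.2] g 85.1
shift [-555.    81.5 -680.8] turn(about tool y; tool y down => -world yaw) opts [np.float64(-1.047), np.float64(2.094)]
```

```bash
python3 -m jog '[[[-334,0,-311],0.52],[[-334,0,-311],0.52],[[-334,0,-311],0.52],[[-334,0,-311],0.52],[[-334,0,-311],0.52],[[-334,0,-311],0.52],[[-334,0,-311],0.52],[[-334,0,-311],0.52],[[-334,0,-311],0.52],[[-334,0,-311],0.52],[[-334,0,-311],0.52],[[-555,80,-681],0.52],[[-555,80,-681],0.52],[[-555,80,-681],0.52],[[-555,80,-681],0.52],[[-555,80,-681],0.52],[[-555,80,-681],0.52],[[-555,80,-681],0.52],[[-555,80,-681],0.52],[[-555,80,-681],0.52]]' 70
python3 - <<'E'
from h import *
plan([496,249,150],86)
E
```

```text
t: 1.82
eef_pos: [0.4907, 0.1884, 0.1624]
tool_rot: [0.023, -0.024, -0.707, 0.707]
contact_force: [0.2, -0.1, 0.4]
gripper_width: 0.823
t 1.82 tcp [490.7 188.4 162.4] toolx [-0.998  0.066 -0.   ] tooly [-0. -0. -1.] toolz [-0.066 -0.998  0.   ] zyaw -93.8 q7 -2.25 F [ 0.2 -0.1  0.4] g 70.3
shift [ -1.3  12.4 -60.8] turn(about tool y; tool y down => -world yaw) opts [np.float64(-3.138), np.float64(0.003)]
```

```bash
python3 -m jog '[[[-1,12,-61],0],[[-1,12,-61],0],[[-1,12,-61],0]]'
python3 - <<'E'
from h import *
from station import *
plan([496,249,49],86)
for n in ["wrist","top"]:
    c=read_camera(n);cv2.imwrite(f"pics/{n}1.png",c["img"][:,:,::-1]);np.savez(f"{n}1.npz",**c)
E
```

```text
t: 2.07
eef_pos: [0.4945, 0.2538, 0.15]
tool_rot: [-0.021, 0.02, 0.708, -0.706]
contact_force: [0.0, 0.5, -0.1]
gripper_width: 0.822
t 2.07 tcp [494.5 253.8 150. ] toolx [-0.998  0.058  0.002] tooly [-0.001  0.003 -1.   ] toolz [-0.058 -0.998 -0.003] zyaw -93.3 q7 -2.36 F [ 0.   0.5 -0.1] g 70.2
shift [ -2.  100.9   5. ] turn(about tool y; tool y down => -world yaw) opts [np.float64(-3.13), np.float64(0.011)]
```

View pics/wrist1.png

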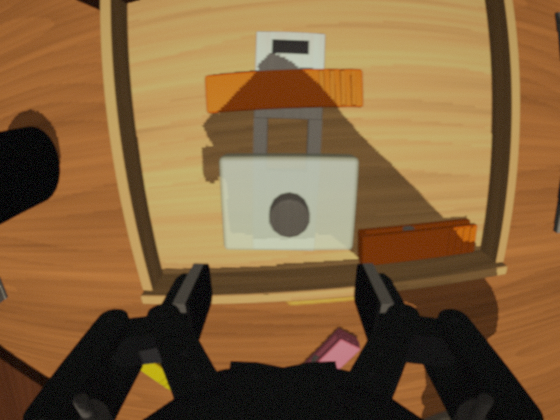

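The wrist picture shows the head at px (289,215), the clip at (285,90) and the carrier's far end at (290,50). I cast fisheye rays for these.

```bash
cat >> h.py <<'E'
def fray(c,u,v,z):
    R,_=cv2.Rodrigues(np.asarray(c["rvec"],float));t=np.asarray(c["tvec"],float).ravel()
    x=(u-c["cx"])/c["fx"];y=(v-c["cy"])/c["fy"];r=np.hypot(x,y)
    d=np.array([np.sin(r)*x/r,np.sin(r)*y/r,np.cos(r)]);d=R.T@d;o=-R.T@t
    return o+d*(z-o[2])/d[2]
E
python3 - <<'E'
from h import *
c=load("wrist1")
for n,u,v,z in [("head",289,215,.077),("slab tl",220,158,.046),("tr",356,157,.046),("bl",224,249,.046),("br",356,249,.046),("clip l top",206,90,.046),("clip r",362,86,.046),("carrier tl",257,32,.024),("tr",325,34,.024),("c l",254,152,.024),("c r",322,152,.024),("win l top",267,119,.024),("win r top",308,119,.024)]:
    print(n,np.round(fray(c,u,v,z)*1000,1))
E
```

```text
head [499.3 248.1  77. ]
slab tl [538.5 299.4  46. ]
tr [533.3 193.3  46. ]
bl [461. 305.  46.]
br [454.4 192.5  46. ]
clip l top [592.4 305.8  46. ]
clip r [588.7 187.1  46. ]
carrier tl [639.2 265.6  24. ]
tr [634.7 210.3  24. ]
c l [538.2 274.6  24. ]
c r [535.1 217.7  24. ]
win l top [565.2 261.9  24. ]
win r top [563.3 228.2  24. ]
```

```bash
python3 -m jog '[[[-1,35,0],0],[[-1,70,0],0],[[-1,70,0],0],[[-1,70,0],0]]' 60
python3 - <<'E'
from h import *
plan([497,249,50],86)
E
```

```text
t: 2.5
eef_pos: [0.4961, 0.2449, 0.08]
tool_rot: [0.025, -0.023, -0.706, 0.708]
contact_force: [0.4, 0.4, 1.4]
gripper_width: 0.701
t 2.5 tcp [496.1 244.9  80. ] toolx [-0.998  0.068  0.003] tooly [-0.003 -0.003 -1.   ] toolz [-0.068 -0.998  0.003] zyaw -93.9 q7 -2.4 F [0.4 0.4 1.4] g 59.9
shift [-0.8 29.9 -4.2] turn(about tool y; tool y down => -world yaw) opts [np.float64(-3.14), np.float64(0.002)]
```

```bash
python3 -m jog '[[[0,0,0],0],[[0,0,0],0],[[0,0,0],0]]'
python3 - <<'E'
from h import *
plan([497,249,49],86)
E
```

```text
t: 2.75
eef_pos: [0.4983, 0.2477, 0.0829]
tool_rot: [-0.023, 0.025, 0.707, -0.706]
contact_force: [0.4, 0.2, 0.4]
gripper_width: 0.705
t 2.75 tcp [498.3 247.7  82.9] toolx [-0.998  0.067 -0.003] tooly [ 0.003  0.001 -1.   ] toolz [-0.067 -0.998 -0.002] zyaw -93.8 q7 -2.4 F [0.4 0.2 0.4] g 60.2
shift [ 1.5 33.9 -1.1] turn(about tool y; tool y down => -world yaw) opts [np.float64(-3.139), np.float64(0.003)]
```

```bash
python3 -m jog '[[[0,16,-1],0],[[0,31,-1],0],[[0,31,-1],0],[[0,31,-1],0]]' 60; python3 -m jog '[[[0,0,0],0],[[0,0,0],0],[[0,0,0],0],[[0,0,0],0],[[0,0,0],0],[[0,0,0],0]]' 10 50;  python3 - <<'E'
from h import *
from station import *
tool()
for n in ["wrist"]:
    c=read_camera(n);cv2.imwrite(f"pics/{n}2.png",c["img"][:,:,::-1]);np.savez(f"{n}2.npz",**c)
E
```

```text
t: 3.08
eef_pos: [0.4971, 0.2483, 0.0504]
tool_rot: [0.023, -0.023, -0.707, 0.707]
contact_force: [-0.1, 0.1, 0.4]
gripper_width: 0.702
t: 3.58
eef_pos: [0.4979, 0.2494, 0.0512]
tool_rot: [-0.023, 0.024, 0.707, -0.706]
contact_force: [-0.2, 1.8, 6.5]
gripper_width: 0.332
t 3.58 tcp [497.9 249.4  51.2] toolx [-0.998  0.066 -0.002] tooly [ 0.002  0.001 -1.   ] toolz [-0.066 -0.998 -0.002] zyaw -93.8 q7 -2.42 F [-0.2  1.8  6.5] g 28.3
```

View pics/wrist2.png

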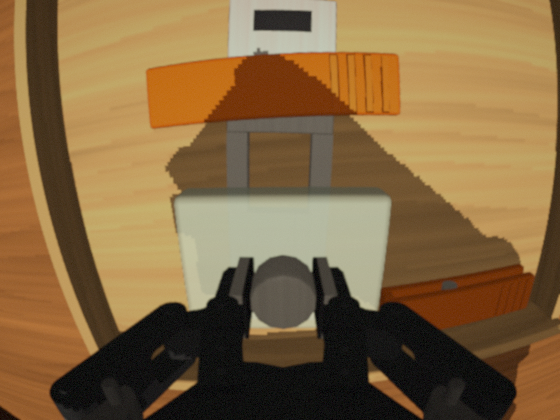

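The picture shows the head at (283,290), held between both pads over the slab. Lifting.

```bash
python3 -m jog '[[[0,-5,0],0],[[0,-15,0],0],[[0,-30,0],0],[[0,-45,0],0],[[0,-50,0],0],[[0,-50,0],0]]' 10 70;  python3 - <<'E'
from h import *
from station import *
plan([525,108,101],90)
for n in ["wrist"]:
    c=read_camera(n);cv2.imwrite(f"pics/{n}3.png",c["img"][:,:,::-1]);np.savez(f"{n}3.npz",**c)
E
```

```text
t: 4.13
eef_pos: [0.4978, 0.2485, 0.1014]
tool_rot: [-0.023, 0.024, 0.707, -0.706]
contact_force: [0.1, -0.1, -4.2]
gripper_width: 0.329
t 4.13 tcp [497.8 248.5 101.4] toolx [-0.998  0.067 -0.002] tooly [ 0.002  0.001 -1.   ] toolz [-0.067 -0.998 -0.001] zyaw -93.8 q7 -2.39 F [ 0.1 -0.1 -4.2] g 28.1
shift [-36.5   0.3 138.4] turn(about tool y; tool y down => -world yaw) opts [np.float64(3.075), np.float64(-0.067)]
```

View pics/wrist3.png

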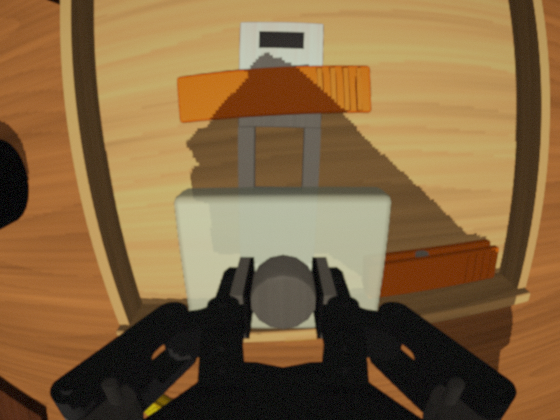

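The weight hangs level in the grip with a load of 4.2 N, the right value for it. Now move it over the free half.

```bash
python3 -m jog '[[[-9,0,34],-0.02],[[-18,0,68],-0.04],[[-27,0,100],-0.06],[[-34,0,125],-0.067],[[-37,0,138],-0.067],[[-37,0,138],-0.067],[[-37,0,138],-0.067],[[-37,0,138],-0.067]]';  python3 - <<'E'
from h import *
from station import *
plan([525,108,40],90)
E
```

```text
t: 4.85
eef_pos: [0.5242, 0.1092, 0.0993]
tool_rot: [0.0, -0.001, 0.707, -0.707]
contact_force: [-0.0, 0.1, -3.8]
gripper_width: 0.329
t 4.85 tcp [524.2 109.2  99.3] toolx [-1.    -0.002  0.001] tooly [-0.001  0.001 -1.   ] toolz [ 0.002 -1.    -0.001] zyaw -89.9 q7 -2.06 F [-0.   0.1 -3.8] g 28.1
shift [-0.9 59.3  1.2] turn(about tool y; tool y down => -world yaw) opts [np.float64(-3.14), np.float64(0.002)]
```

```bash
python3 -m jog '[[[0,20,0],0],[[0,40,0],0],[[0,50,0],0],[[0,55,0],0],[[0,57,0],0],[[0,59,0],0],[[0,59,0],0]]';  python3 - <<'E'
from h import *
from station import *
tool()
E
```

```text
t: 5.43
eef_pos: [0.5252, 0.1087, 0.0412]
tool_rot: [0.001, -0.0, 0.707, -0.707]
contact_force: [0.0, 1.1, -3.0]
gripper_width: 0.325
t 5.43 tcp [525.2 108.7  41.2] toolx [-1.    -0.001 -0.001] tooly [ 0.001  0.    -1.   ] toolz [ 0.001 -1.    -0.   ] zyaw -89.9 q7 -2.11 F [ 0.   1.1 -3. ] g 27.8
```

```bash
python3 -m jog '[[[0,1,0],0],[[0,2,0],0],[[0,2,0],0]]';python3 -m jog '[[[0,1,0],0],[[0,1,0],0]]'
```

```text
t: 5.68
eef_pos: [0.5255, 0.1085, 0.0395]
tool_rot: [0.001, 0.0, 0.707, -0.707]
contact_force: [0.4, -0.5, -2.0]
gripper_width: 0.327
t: 5.85
eef_pos: [0.5255, 0.1086, 0.0392]
tool_rot: [0.001, 0.0, 0.707, -0.707]
contact_force: [-3.1, -0.2, 8.9]
gripper_width: 0.329
```

Contact (8.9 N upward). Release and rise.

```bash
python3 -m jog '[[[0,-1,0],0],[[0,-1,0],0],[[0,-1,0],0],[[0,-1,0],0],[[0,-1,0],0]]' 50; python3 -m jog '[[[0,-15,0],0],[[0,-40,0],0],[[0,-80,0],0],[[0,-115,0],0],[[0,-115,0],0],[[0,-115,0],0]]';  python3 - <<'E'
from h import *
from station import *
plan([590,247,120],0)
for n in ["wrist","top"]:
    c=read_camera(n);cv2.imwrite(f"pics/{n}4.png",c["img"][:,:,::-1]);np.savez(f"{n}4.npz",**c)
E
```

```text
t: 6.27
eef_pos: [0.5249, 0.1082, 0.0389]
tool_rot: [0.0, -0.0, 0.707, -0.707]
contact_force: [-0.5, 0.4, -0.5]
gripper_width: 0.584
t: 6.77
eef_pos: [0.5264, 0.1086, 0.1561]
tool_rot: [0.002, 0.002, 0.707, -0.707]
contact_force: [0.3, -0.3, -0.3]
gripper_width: 0.588
t 6.77 tcp [526.4 108.6 156.1] toolx [-1.    -0.    -0.005] tooly [ 0.005  0.001 -1.   ] toolz [ 0.    -1.    -0.001] zyaw -90.0 q7 -2.03 F [ 0.3 -0.3 -0.3] g 50.2
shift [ -63.5   36.5 -138.3] turn(about tool y; tool y down => -world yaw) opts [np.float64(-1.57), np.float64(1.571)]
```

View pics/wrist4.png

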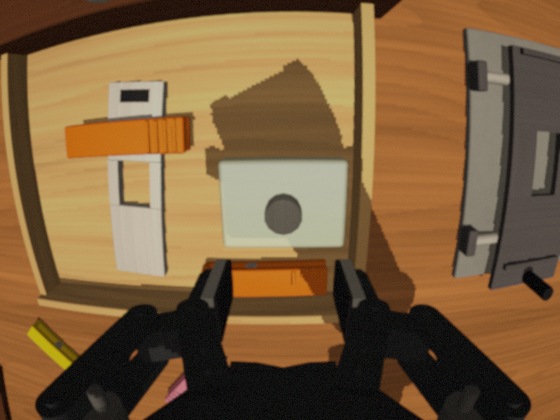

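The weight stands flat and clear at px (283,203), and the carrier and clip_top are undisturbed. Next, the clip.

```bash
python3 - <<'E'
from h import *
c=load("wrist4")
for n,u,v,z in [("clip bl",68,157,.046),("clip br",186,152,.046),("clip tl",67,126,.046),("clip tr",187,118,.046),("car tl",109,83,.024),("tr",165,83,.024),("bl",117,273,.024),("br",165,275,.024),("win tl",121,160,.024),("win tr",152,160,.024),("win bl",121,204,.024),("win br",152,205,.024)]:
    print(n,np.round(fray(c,u,v,z)*1000,1))
c=load("top4");im=np.ascontiguousarray(c["img"][:,:,::-1])
cv2.imwrite("pics/topdr4.png",cv2.resize(im[100:255,165:290],None,fx=4,fy=4,interpolation=cv2.INTER_CUBIC)[:600])
E
python3 -m jog '[[[-32,10,-70],-0.125],[[-64,36,-138],-0.25],[[-64,36,-138],-0.5],[[-64,36,-138],-0.75],[[-64,36,-138],-1.0],[[-64,36,-138],-1.25],[[-64,36,-138],-1.5],[[-64,36,-138],-1.54],[[-64,36,-138],-1.54],[[-64,36,-138],-1.54],[[-64,36,-138],-1.54],[[-64,36,-138],-1.54],[[-64,36,-138],-1.54],[[-64,36,-138],-1.54],[[-64,36,-138],-1.54],[[-64,36,-138],-1.54]]' 56
python3 - <<'E'
from h import *
from station import *
plan([590,247,60],-1.6)
for n in ["wrist"]:
    c=read_camera(n);cv2.imwrite(f"pics/{n}5.png",c["img"][:,:,::-1]);np.savez(f"{n}5.npz",**c)
E
```

```text
clip bl [574.7 305.7  46. ]
clip br [572.9 185.9  46. ]
clip tl [603.5 303.3  46. ]
clip tr [600.5 183.8  46. ]
car tl [638.8 267.1  24. ]
tr [632.4 210.   24. ]
bl [445.5 284.8  24. ]
br [446.8 227.4  24. ]
win tl [565.5 258.7  24. ]
win tr [564.  226.1  24. ]
win bl [522.5 264.5  24. ]
win br [521.3 230.6  24. ]
t: 8.2
eef_pos: [0.5882, 0.246, 0.1168]
tool_rot: [0.492, -0.493, 0.508, -0.508]
contact_force: [-0.4, 0.6, -0.2]
gripper_width: 0.657
t 8.2 tcp [588.2 246.  116.8] toolx [-0.031 -1.     0.001] tooly [-0.002 -0.001 -1.   ] toolz [ 1.    -0.031 -0.002] zyaw -1.8 q7 -0.89 F [-0.4  0.6 -0.2] g 56.1
shift [-1.  56.8  1.9] turn(about tool y; tool y down => -world yaw) opts [np.float64(-0.003), np.float64(3.138)]
```

View pics/wrist5.png

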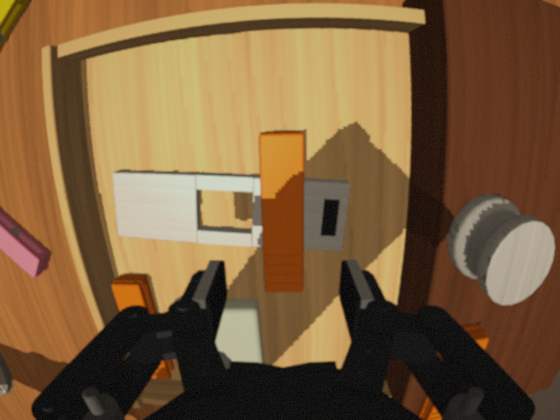

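View pics/topdr4.png

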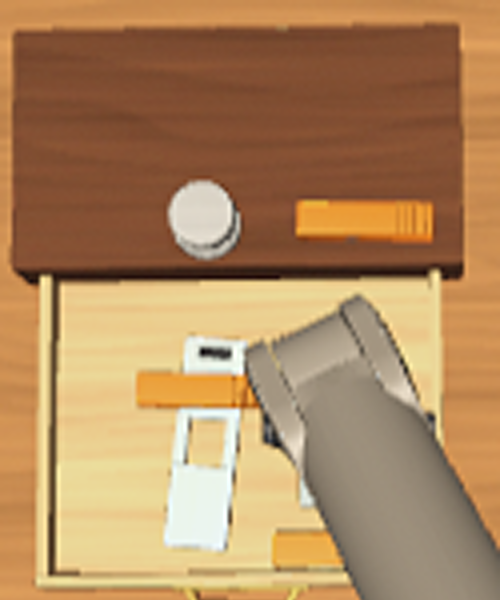

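The wrist view has the clip at px (283,210), centred between the fingers, and the weight at (240,330) is well clear of them. Descend.

```bash
python3 -m jog '[[[0,35,0],0],[[0,60,0],0],[[0,60,0],0],[[0,60,0],0]]' 56 30
python3 - <<'E'
from h import *
plan([588.5,246,29],-1.6)
E
```

```text
t: 8.58
eef_pos: [0.5877, 0.2459, 0.0569]
tool_rot: [0.491, -0.493, 0.508, -0.507]
contact_force: [0.4, 0.7, -0.2]
gripper_width: 0.654
t 8.58 tcp [587.7 245.9  56.9] toolx [-0.03  -1.     0.001] tooly [-0.003 -0.001 -1.   ] toolz [ 1.    -0.03  -0.003] zyaw -1.7 q7 -0.94 F [ 0.4  0.7 -0.2] g 55.8
shift [-0.2 27.9  0.9] turn(about tool y; tool y down => -world yaw) opts [np.float64(-0.002), np.float64(3.139)]
```

```bash
python3 -m jog '[[[0,15,0],0],[[0,28,0],0],[[0,28,0],0],[[0,28,0],0]]' 56 30;  python3 -m jog '[[[0,0,0],0],[[0,0,0],0],[[0,0,0],0],[[0,0,0],0],[[0,0,0],0]]' 10 30; python3 -m jog '[[[0,-5,0],0],[[0,-25,0],0],[[0,-50,0],0],[[0,-60,0],0],[[0,-60,0],0]]'
python3 - <<'E'
from h import *
from station import *
plan([615,118,88],0)
for n in ["wrist"]:
    c=read_camera(n);cv2.imwrite(f"pics/{n}6.png",c["img"][:,:,::-1]);np.savez(f"{n}6.npz",**c)
E
```

```text
t: 8.92
eef_pos: [0.5884, 0.246, 0.0295]
tool_rot: [0.492, -0.493, 0.508, -0.507]
contact_force: [1.1, -0.5, 0.2]
gripper_width: 0.655
t: 9.33
eef_pos: [0.5893, 0.2467, 0.0308]
tool_rot: [-0.493, 0.492, -0.507, 0.508]
contact_force: [-0.8, -0.4, 5.2]
gripper_width: 0.343
t: 9.75
eef_pos: [0.5903, 0.2473, 0.0926]
tool_rot: [-0.494, 0.491, -0.507, 0.508]
contact_force: [-0.3, 1.4, -0.5]
gripper_width: 0.342
t 9.75 tcp [590.3 247.3  92.6] toolx [-0.03  -1.    -0.002] tooly [ 0.004  0.002 -1.   ] toolz [ 1.    -0.03   0.004] zyaw -1.7 q7 -0.91 F [-0.3  1.4 -0.5] g 29.2
shift [128.5   4.5  28.6] turn(about tool y; tool y down => -world yaw) opts [np.float64(-0.03), np.float64(3.111)]
```

View pics/wrist6.png

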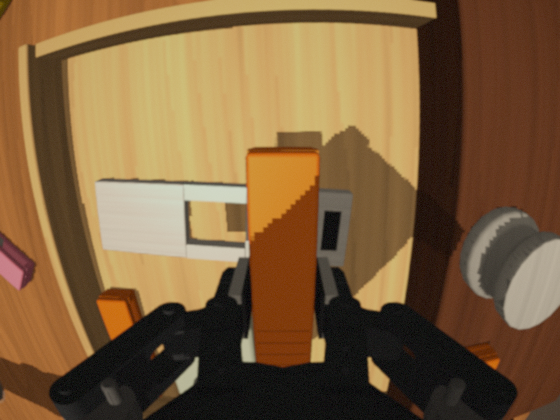

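The clip is held level at (283,255). Carry it to the free half near the chest.

```bash
python3 -m jog '[[[32,0,8],0],[[66,0,16],-0.015],[[100,0,24],-0.03],[[128,0,27],-0.03],[[128,0,27],-0.03],[[128,0,27],-0.03],[[128,25,27],-0.03],[[128,50,27],-0.03],[[128,62,27],-0.03],[[128,67,27],-0.03],[[128,67,27],-0.03],[[128,67,27],-0.03]]'
python3 - <<'E'
from h import *
plan([615,118,19],0)
E
```

```text
t: 10.8
eef_pos: [0.612, 0.1186, 0.0232]
tool_rot: [0.5, -0.5, 0.5, -0.5]
contact_force: [0.3, 0.4, -0.8]
gripper_width: 0.342
t 10.8 tcp [612.  118.6  23.2] toolx [ 0.001 -1.    -0.001] tooly [ 0.     0.001 -1.   ] toolz [1.    0.001 0.   ] zyaw 0.1 q7 -0.74 F [ 0.3  0.4 -0.8] g 29.2
shift [0.6 4.2 3. ] turn(about tool y; tool y down => -world yaw) opts [np.float64(0.001), np.float64(-3.141)]
```

```bash
python3 -m jog '[[[0,2,0],0],[[0,3,0],0],[[0,4,0],0],[[0,4,0],0]]';python3 -m jog '[[[0,1,0],0],[[0,1,0],0]]'
```

```text
t: 11.13
eef_pos: [0.6121, 0.1175, 0.0192]
tool_rot: [-0.5, 0.5, -0.5, 0.5]
contact_force: [-0.0, -0.0, -0.3]
gripper_width: 0.342
t: 11.3
eef_pos: [0.6122, 0.1175, 0.0187]
tool_rot: [-0.5, 0.5, -0.5, 0.5]
contact_force: [-1.2, -0.5, 5.2]
gripper_width: 0.342
```

```bash
python3 -m jog '[[[0,-1,0],0],[[0,-1,0],0],[[0,-1,0],0],[[0,-1,0],0]]' 50; python3 -m jog '[[[0,-20,0],0],[[0,-50,0],0],[[0,-85,0],0],[[-30,-110,-30],0.12],[[-60,-110,-50],0.24],[[-90,-110,-70],0.36],[[-129,-110,-70],0.48],[[-129,-110,-70],0.6],[[-129,-110,-70],0.72],[[-129,-110,-70],0.84],[[-129,-110,-70],0.96],[[-129,-110,-70],1.08],[[-129,-110,-70],1.2],[[-129,-110,-70],1.32],[[-129,-110,-70],1.44],[[-129,-110,-70],1.56],[[-129,-110,-70],1.66],[[-129,-110,-70],1.66],[[-129,-110,-70],1.66]]' 76
python3 - <<'E'
from h import *
from station import *
plan([542,247,40],-95)
for n in ["wrist"]:
    c=read_camera(n);cv2.imwrite(f"pics/{n}7.png",c["img"][:,:,::-1]);np.savez(f"{n}7.npz",**c)
E
```

```text
t: 11.63
eef_pos: [0.6119, 0.1175, 0.0188]
tool_rot: [0.5, -0.5, 0.5, -0.5]
contact_force: [0.7, 0.6, -0.1]
gripper_width: 0.586
t: 13.22
eef_pos: [0.5418, 0.2466, 0.1288]
tool_rot: [0.03, -0.03, -0.706, 0.707]
contact_force: [0.5, -0.4, -0.3]
gripper_width: 0.893
t 13.22 tcp [541.8 246.6 128.8] toolx [-0.996  0.086 -0.   ] tooly [ 0. -0. -1.] toolz [-0.086 -0.996  0.   ] zyaw -94.9 q7 -2.36 F [ 0.5 -0.4 -0.3] g 76.2
shift [-0.2 88.8 -0.4] turn(about tool y; tool y down => -world yaw) opts [np.float64(0.001), np.float64(-3.14)]
```

View pics/wrist7.png

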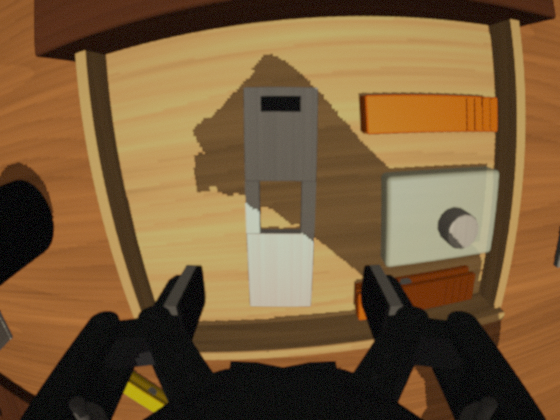

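The carrier is bare, with its window at px (281,207). The clip at (430,113) and the weight at (440,215) lie clear of it.

```bash
python3 - <<'E'
from h import *
c=load("wrist7")
p=[fray(c,u,v,.024)*1000 for u,v in [(244,88),(317,88),(249,306),(311,306),(260,183),(301,182),(260,232),(301,232)]]
print(np.round(p,1)); print(np.mean(p[:4],0),np.mean(p[4:],0))
E
python3 -m jog '[[[0,40,0],0],[[0,75,0],0],[[0,88,0],0],[[0,88,0],0],[[0,88,0],0]]' 76 60
python3 - <<'E'
from h import *
plan([542,247,15],-95)
E
```

```text
[[639.1 266.4  24. ]
 [634.3 211.7  24. ]
 [449.6 284.7  24. ]
 [444.8 227.5  24. ]
 [564.  261.5  24. ]
 [562.1 229.3  24. ]
 [522.7 266.   24. ]
 [519.8 232.2  24. ]]
[541.92360456 247.56801977  24.        ] [542.15905034 247.23826867  24.        ]
t: 13.68
eef_pos: [0.5418, 0.2466, 0.0409]
tool_rot: [0.032, -0.031, -0.706, 0.707]
contact_force: [0.6, 0.2, 0.5]
gripper_width: 0.891
t 13.68 tcp [541.8 246.6  40.9] toolx [-0.996  0.088  0.001] tooly [-0.001 -0.    -1.   ] toolz [-0.088 -0.996  0.   ] zyaw -95.1 q7 -2.41 F [0.6 0.2 0.5] g 76.1
shift [-0.2 25.9 -0.5] turn(about tool y; tool y down => -world yaw) opts [np.float64(-0.001), np.float64(3.141)]
```

```bash
python3 -m jog '[[[0,12,0],0],[[0,22,0],0],[[0,24,0],0],[[0,26,0],0],[[0,26,0],0]]' 66 60; python3 -m jog '[[[0,1,0],0],[[0,2,0],0],[[0,2,0],0]]'
python3 - <<'E'
from h import *
from station import *
tool()
for n in ["wrist"]:
    c=read_camera(n);cv2.imwrite(f"pics/{n}8.png",c["img"][:,:,::-1])
E
```

```text
t: 14.1
eef_pos: [0.5419, 0.2465, 0.0148]
tool_rot: [0.032, -0.031, -0.706, 0.706]
contact_force: [-0.6, 0.2, -0.0]
gripper_width: 0.772
t: 14.35
eef_pos: [0.542, 0.2466, 0.013]
tool_rot: [-0.031, 0.032, 0.706, -0.706]
contact_force: [-0.4, -0.3, -0.0]
gripper_width: 0.772
t 14.35 tcp [542.  246.6  13. ] toolx [-0.996  0.089 -0.   ] tooly [ 0.  0. -1.] toolz [-0.089 -0.996 -0.   ] zyaw -95.1 q7 -2.43 F [-0.4 -0.3 -0. ] g 66.0
```

View pics/wrist8.png

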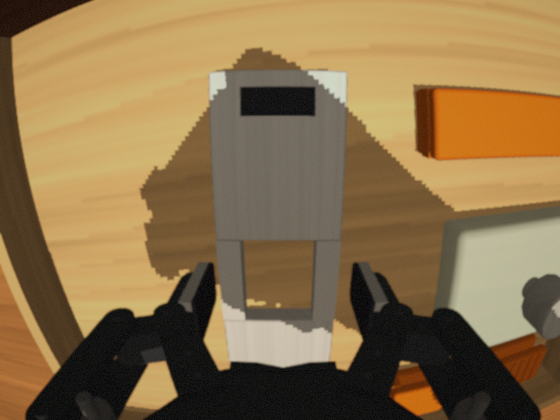

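```bash
python3 -m jog '[[[0,1,0],0],[[0,2,0],0],[[0,2,0],0],[[0,2,0],0]]' 66; python3 -m jog '[[[0,0,0],0],[[0,0,0],0],[[0,0,0],0],[[0,0,0],0],[[0,0,0],0]]' 40 80; python3 -m jog '[[[0,-3,0],0],[[0,-10,0],0],[[0,-20,0],0],[[0,-25,0],0],[[0,-25,0],0]]'
python3 - <<'E'
from h import *
from station import *
tool()
for n in ["wrist"]:
    c=read_camera(n);cv2.imwrite(f"pics/{n}9.png",c["img"][:,:,::-1])
E
```

```text
t: 14.73
eef_pos: [0.5418, 0.2465, 0.0108]
tool_rot: [0.032, -0.031, -0.706, 0.706]
contact_force: [0.7, 0.5, 0.2]
gripper_width: 0.775
t: 15.15
eef_pos: [0.5422, 0.2473, 0.0118]
tool_rot: [-0.031, 0.032, 0.707, -0.706]
contact_force: [-3.0, 0.1, 6.3]
gripper_width: 0.624
t: 15.57
eef_pos: [0.5429, 0.247, 0.0376]
tool_rot: [-0.031, 0.032, 0.707, -0.706]
contact_force: [0.5, 0.4, -2.6]
gripper_width: 0.629
t 15.57 tcp [542.9 247.   37.6] toolx [-0.996  0.089 -0.002] tooly [ 0.002  0.001 -1.   ] toolz [-0.089 -0.996 -0.001] zyaw -95.1 q7 -2.41 F [ 0.5  0.4 -2.6] g 53.7
```

View pics/wrist9.png

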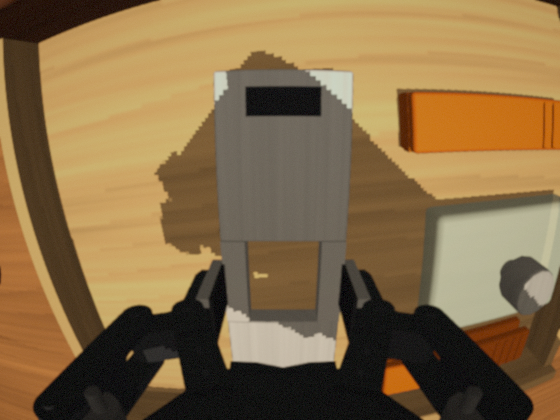

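The carrier is held evenly and lifted (2.6 N). I cross-check the sled pose in the scene view while raising it.

```bash
python3 -m jog '[[[0,-20,0],0],[[0,-50,0],0],[[0,-75,0],0],[[0,-75,0],0],[[0,-75,0],0]]'
python3 - <<'E'
from h import *
tool()
s=load("scene0");cv2.imwrite("pics/scsl.png",cv2.resize(s["img"][145:255,130:260,::-1],None,fx=5,fy=5,interpolation=cv2.INTER_CUBIC))
E
```

```text
t: 16.03
eef_pos: [0.5427, 0.2469, 0.112]
tool_rot: [-0.031, 0.033, 0.707, -0.706]
contact_force: [-0.3, 0.3, -3.2]
gripper_width: 0.63
t 16.03 tcp [542.7 246.9 112. ] toolx [-0.996  0.089 -0.002] tooly [ 0.003  0.001 -1.   ] toolz [-0.089 -0.996 -0.001] zyaw -95.1 q7 -2.37 F [-0.3  0.3 -3.2] g 53.8
```

View pics/scsl.png

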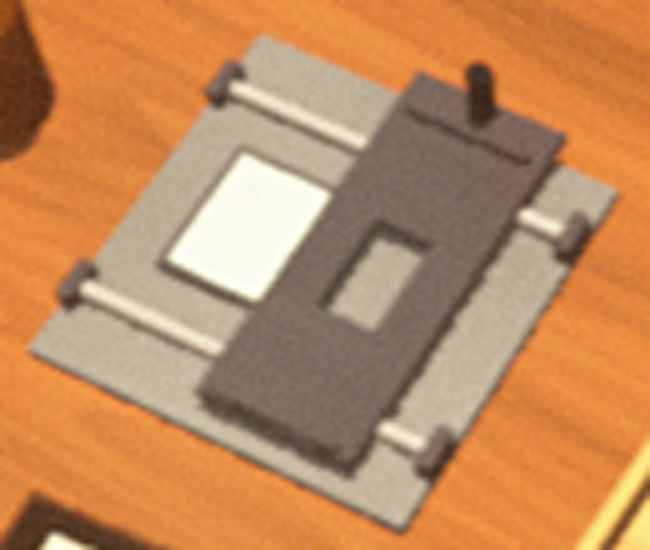

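Run:
```python
from h import *
c=load("scene0")
g=lambda x,y:(130+x/5-.4,145+y/5-.4)
for n,x,y,z in [("win",380,221,.03),("win",435,244,.03),("win",319,307,.03),("win",377,331,.03),("knob",479,68,.075),("c",418,73,.03),("c",567,137,.03),("far",205,390,.036),("far",352,457,.036)]:
    print(n,np.round(ray(c,*g(x,y),z)*1000,1))
plan([570.5,-173,112],-86.9)
```

```text
win [ 538.3 -194.4   30. ]
win [ 534.9 -155.4   30. ]
win [ 608.7 -191.4   30. ]
win [ 604.6 -151.1   30. ]
knob [ 434.1 -184.4   75. ]
c [ 432.9 -237.1   30. ]
c [ 425.9 -127.6   30. ]
far [ 693.2 -214.5   36. ]
far [ 685.4 -112.6   36. ]
t 16.03 tcp [542.7 246.9 112. ] toolx [-0.996  0.089 -0.002] tooly [ 0.003  0.001 -1.   ] toolz [-0.089 -0.996 -0.001] zyaw -95.1 q7 -2.37 F [-0.3  0.3 -3.2] g 53.8
shift [-6.520e+01 -4.000e-01  4.157e+02] turn(about tool y; tool y down => -world yaw) opts [np.float64(-0.144), np.float64(2.998)]
```

```bash
python3 -m jog '[[[-3,0,15],0],[[-7,0,45],-0.01],[[-12,0,75],-0.02],[[-17,0,110],-0.04],[[-23,0,145],-0.05],[[-28,0,180],-0.06],[[-34,0,215],-0.08],[[-39,0,250],-0.09],[[-45,0,285],-0.1],[[-50,0,320],-0.12],[[-56,0,355],-0.13],[[-61,0,385],-0.144],[[-65,0,405],-0.144],[[-66,0,416],-0.144],[[-66,0,416],-0.144],[[-66,0,416],-0.144],[[-66,0,416],-0.144]]'
python3 - <<'E'
from h import *
from station import *
plan([571,-173.5,40],-86.9)
for n in ["wrist","top","scene"]:
    c=read_camera(n);cv2.imwrite(f"pics/{n}10.png",c["img"][:,:,::-1]);np.savez(f"{n}10.npz",**c)
E
```

```text
t: 17.45
eef_pos: [0.5702, -0.1712, 0.1103]
tool_rot: [0.02, -0.021, 0.707, -0.706]
contact_force: [-0.2, 0.5, -3.9]
gripper_width: 0.628
t 17.45 tcp [ 570.2 -171.2  110.3] toolx [-0.998 -0.057  0.001] tooly [-0.001  0.002 -1.   ] toolz [ 0.057 -0.998 -0.002] zyaw -86.7 q7 -1.49 F [-0.2  0.5 -3.9] g 53.7
shift [-0.7 70.3  2.4] turn(about tool y; tool y down => -world yaw) opts [np.float64(0.003), np.float64(-3.138)]
```

View pics/wrist10.png

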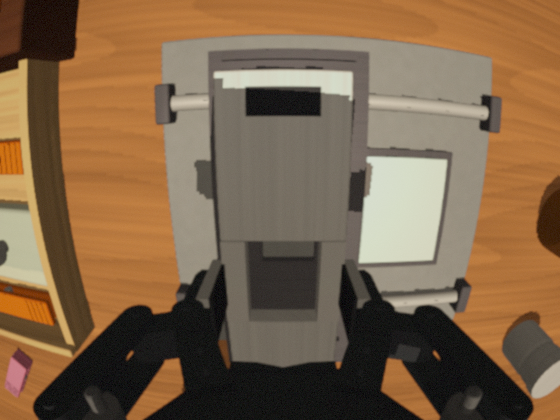

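The carrier hangs over the sled at px (283,200). The slide's far end is at (290,58) and the light panel at (405,205). I check the lateral offset by rays.

Run:
```python
from h import *
c=load("wrist10")
for n,u,v,z in [("sled edge L",211,75,.030),("sled edge R",367,75,.030),("sled L farcorner",210,52,.036),("R",368,54,.036),("sledL",215,130,.03),("sledR",362,130,.03),("car fl",215,72,.123),("car fr",352,72,.123),("win fl",249,242,.123),("win fr",319,242,.123)]:
    print(n,np.round(fray(c,u,v,z)*1000,1))
```

```text
sled edge L [ 670.9 -117.2   30. ]
sled edge R [ 677.7 -224.2   30. ]
sled L farcorner [ 686.4 -117.    36. ]
R [ 691.7 -222.5   36. ]
sledL [ 632.3 -121.5   30. ]
sledR [ 638.6 -223.8   30. ]
car fl [ 663.7 -139.8  123. ]
car fr [ 666.9 -194.7  123. ]
win fl [ 591.3 -156.2  123. ]
win fr [ 593.1 -187.2  123. ]
```

```bash
python3 -m jog '[[[-1,20,1],0],[[-1,45,2],0],[[-1,60,2],0],[[-1,60,2],0],[[-1,60,2],0],[[-1,60,2],0]]'
python3 - <<'E'
from h import *
from station import *
plan([571,-174,32],-86.9)
c=read_camera("wrist");cv2.imwrite("pics/wrist11.png",c["img"][:,:,::-1]);np.savez("wrist11.npz",**c)
E
```

```text
t: 18.1
eef_pos: [0.5726, -0.1751, 0.0519]
tool_rot: [-0.02, 0.019, -0.707, 0.707]
contact_force: [0.2, 0.0, -2.9]
gripper_width: 0.627
t 18.1 tcp [ 572.6 -175.1   51.9] toolx [-0.998 -0.056 -0.002] tooly [ 0.002 -0.    -1.   ] toolz [ 0.056 -0.998  0.   ] zyaw -86.8 q7 -1.51 F [ 0.2  0.  -2.9] g 53.5
shift [ 1.6 19.9 -1.2] turn(about tool y; tool y down => -world yaw) opts [np.float64(0.002), np.float64(-3.14)]
```

View pics/wrist11.png

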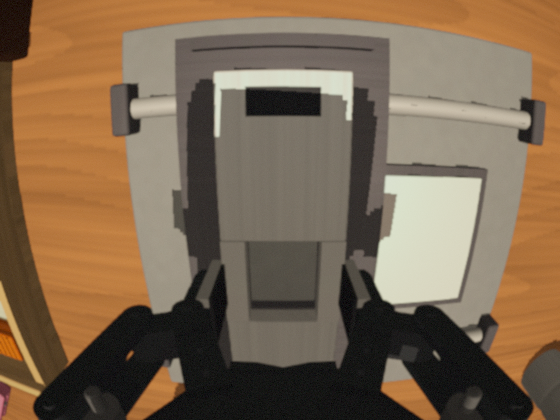

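Run:
```python
from h import *
c=load("wrist11")
im=c["img"];cv2.imwrite("pics/w11c.png",cv2.resize(im[20:270,150:420,::-1],None,fx=2.4,fy=2.4,interpolation=cv2.INTER_CUBIC))
def p(u,v,z): return fray(c,u,v,z)*1000
for n,u,v,z in [("sled L far",176,40,.036),("sled R far",388,40,.036),("sled L",180,120,.03),("sled R",385,120,.03),("lip L",193,48,.036),("lip R",373,48,.036),("car fl",214,72,.064),("car fr",353,72,.064),("win fl",247,241,.064),("win fr",318,241,.064),("win nl",247,321,.064),("win nr",318,321,.064)]:
    print(n,np.round(p(u,v,z),1))
```

```text
sled L far [ 686.3 -116.5   36. ]
sled R far [ 692.2 -222.2   36. ]
sled L [ 644.6 -118.5   30. ]
sled R [ 650.6 -225.4   30. ]
lip L [ 681.7 -125.8   36. ]
lip R [ 686.7 -214.5   36. ]
car fl [ 666.2 -143.2   64. ]
car fr [ 669.4 -199.3   64. ]
win fl [ 593.9 -159.1   64. ]
win fr [ 595.7 -190.7   64. ]
win nl [ 549.2 -159.5   64. ]
win nr [ 551.2 -195.4   64. ]
```

View pics/w11c.png

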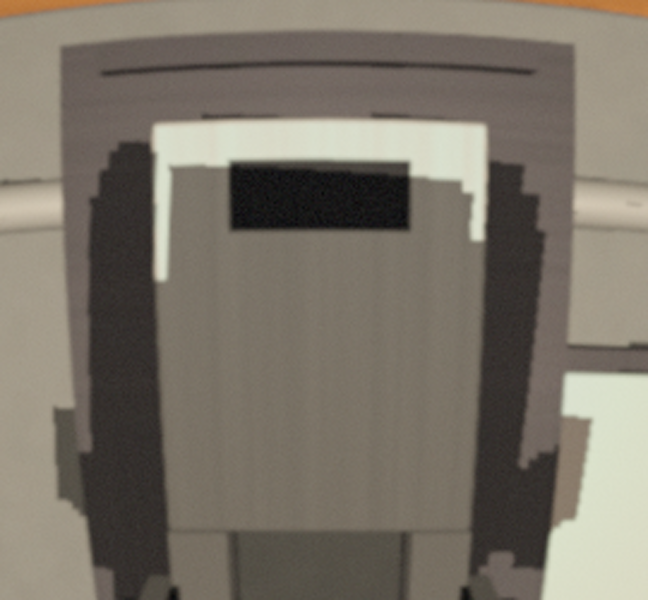

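Relative to the sled, the carrier is within about 1 mm. Lowering.

```bash
python3 -m jog '[[[0,8,0],0],[[0,14,0],0],[[0,17,0],0],[[0,19,0],0],[[0,19,0],0]]'; python3 -m jog '[[[0,1,0],0],[[0,1,0],0]]'; python3 -m jog '[[[0,1,0],0],[[0,1,0],0]]'
```

```text
t: 18.57
eef_pos: [0.5712, -0.1756, 0.0312]
tool_rot: [0.019, -0.02, 0.707, -0.707]
contact_force: [-0.5, 0.1, -3.0]
gripper_width: 0.625
t: 18.73
eef_pos: [0.5717, -0.1757, 0.0308]
tool_rot: [0.019, -0.019, 0.707, -0.707]
contact_force: [0.1, 0.3, -3.5]
gripper_width: 0.626
t: 18.9
eef_pos: [0.5718, -0.1757, 0.0299]
tool_rot: [-0.019, 0.019, -0.707, 0.707]
contact_force: [0.5, -0.2, -2.0]
gripper_width: 0.627
```

```bash
python3 -m jog '[[[0,1,0],0],[[0,1,0],0]]'; python3 -m jog '[[[0,0.5,0],0],[[0,0.5,0],0]]'
```

```text
t: 19.07
eef_pos: [0.5719, -0.1757, 0.0299]
tool_rot: [-0.019, 0.019, -0.707, 0.707]
contact_force: [-2.6, 0.3, 5.9]
gripper_width: 0.627
t: 19.23
eef_pos: [0.5719, -0.1757, 0.0298]
tool_rot: [-0.019, 0.019, -0.707, 0.707]
contact_force: [-4.2, 0.9, 9.2]
gripper_width: 0.626
```

```bash
python3 -m jog '[[[0,-0.5,0],0],[[0,-0.5,0],0],[[0,-0.5,0],0],[[0,-0.5,0],0],[[0,-0.5,0],0]]' 70;  python3 -m jog '[[[0,-10,0],0],[[0,-30,0],0],[[0,-65,0],0],[[0,-95,0],0],[[0,-95,0],0],[[0,-95,0],0]]'
python3 - <<'E'
from h import *
from station import *
plan([436,-182,100],-86.9)
c=read_camera("wrist");cv2.imwrite("pics/wrist12.png",c["img"][:,:,::-1]);np.savez("wrist12.npz",**c)
E
```

```text
t: 19.65
eef_pos: [0.5717, -0.1757, 0.0288]
tool_rot: [-0.019, 0.019, -0.707, 0.707]
contact_force: [0.5, 0.1, 0.5]
gripper_width: 0.823
t: 20.15
eef_pos: [0.5733, -0.176, 0.1267]
tool_rot: [-0.021, 0.018, -0.706, 0.707]
contact_force: [-0.0, -0.2, -0.5]
gripper_width: 0.818
t 20.15 tcp [ 573.3 -176.   126.7] toolx [-0.998 -0.055 -0.005] tooly [ 0.005 -0.001 -1.   ] toolz [ 0.055 -0.999  0.002] zyaw -86.9 q7 -1.48 F [-0.  -0.2 -0.5] g 69.9
shift [137.5  26.   -1.6] turn(about tool y; tool y down => -world yaw) opts [np.float64(0.001), np.float64(-3.141)]
```

View pics/wrist12.png

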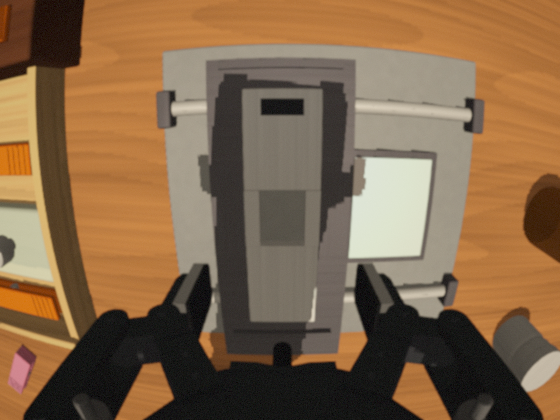

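The carrier lies flat in the sled at px (282,200), between the lip lines at rows 67 and 331. I check its centring by rays.

Run:
```python
from h import *
c=load("wrist12")
im=c["img"];cv2.imwrite("pics/w12c.png",cv2.resize(im[50:360,190:380,::-1],None,fx=1.9*2,fy=1.9,interpolation=cv2.INTER_CUBIC))
p=lambda u,v,z: fray(c,u,v,z)*1000
for n,u,v,z in [("lip far L",218,68,.036),("lip far R",344,67,.036),("lip near L",233,331,.036),("lip near R",330,331,.036),("car fl",242,88,.042),("fr",322,88,.042),("nl",250,321,.042),("nr",314,321,.042),("sledL",209,90,.03),("sledR",355,90,.03),("sledL",226,330,.03),("R",338,330,.03)]:
    print(n,np.round(p(u,v,z),1))
```

```text
lip far L [ 680.9 -125.1   36. ]
lip far R [ 686.5 -215.1   36. ]
lip near L [ 457.3 -137.9   36. ]
lip near R [ 462.2 -227.1   36. ]
car fl [ 666. -144.   42.]
fr [ 669.1 -199.4   42. ]
nl [ 475.3 -154.1   42. ]
nr [ 478.3 -210.    42. ]
sledL [ 664.9 -117.8   30. ]
sledR [ 670.8 -225.5   30. ]
sledL [ 452.9 -130.3   30. ]
R [ 458.7 -236.1   30. ]
```

View pics/w12c.png

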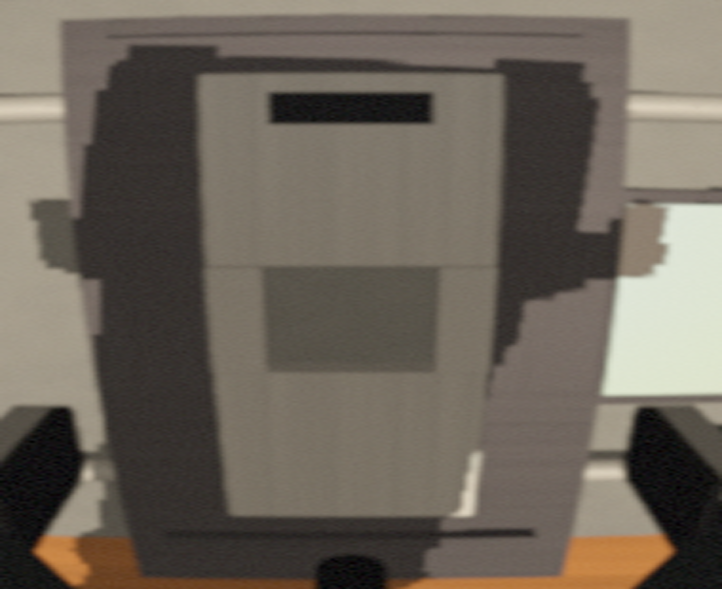

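Centring error is about 0.5 mm in x and y, with the yaw matching. Now the knob.

```bash
python3 -m jog '[[[35,0,0],0],[[70,0,0],0],[[105,0,0],0],[[135,0,0],0],[[135,0,0],0],[[135,0,0],0],[[135,0,0],0]]' 45
python3 - <<'E'
from h import *
from station import *
plan([437,-183,50],-86.9)
c=read_camera("wrist");cv2.imwrite("pics/wrist13.png",c["img"][:,:,::-1]);np.savez("wrist13.npz",**c)
E
```

```text
t: 20.78
eef_pos: [0.4373, -0.1829, 0.1236]
tool_rot: [0.019, -0.019, 0.707, -0.707]
contact_force: [0.4, -0.0, 0.9]
gripper_width: 0.527
t 20.78 tcp [ 437.3 -182.9  123.6] toolx [-0.998 -0.055 -0.   ] tooly [ 0.  0. -1.] toolz [ 0.055 -0.998 -0.   ] zyaw -86.9 q7 -1.39 F [ 0.4 -0.   0.9] g 45.0
shift [ 0.3 73.6  0.1] turn(about tool y; tool y down => -world yaw) opts [np.float64(0.001), np.float64(-3.141)]
```

View pics/wrist13.png

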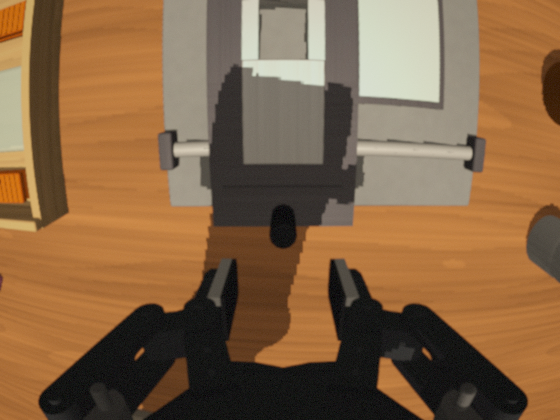

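The knob at px (283,227) is on the finger centre line. Descend around it and close gently.

```bash
python3 -m jog '[[[0,30,0],0],[[0,55,0],0],[[0,74,0],0],[[0,74,0],0],[[0,74,0],0]]' 45; python3 -m jog '[[[0,0,0],0],[[0,0,0],0],[[0,0,0],0],[[0,0,0],0]]' 22 20
python3 - <<'E'
from h import *
from station import *
tool()
c=read_camera("wrist");cv2.imwrite("pics/wrist14.png",c["img"][:,:,::-1]);np.savez("wrist14.npz",**c)
E
```

```text
t: 21.25
eef_pos: [0.4373, -0.1824, 0.0491]
tool_rot: [0.019, -0.02, 0.707, -0.706]
contact_force: [0.1, 0.4, 0.9]
gripper_width: 0.528
t: 21.58
eef_pos: [0.4376, -0.1833, 0.0508]
tool_rot: [-0.02, 0.019, -0.707, 0.707]
contact_force: [0.3, 0.2, -0.3]
gripper_width: 0.258
t 21.58 tcp [ 437.6 -183.3   50.8] toolx [-0.999 -0.054 -0.002] tooly [ 0.002 -0.001 -1.   ] toolz [ 0.054 -0.999  0.001] zyaw -86.9 q7 -1.45 F [ 0.3  0.2 -0.3] g 22.1
```

View pics/wrist14.png

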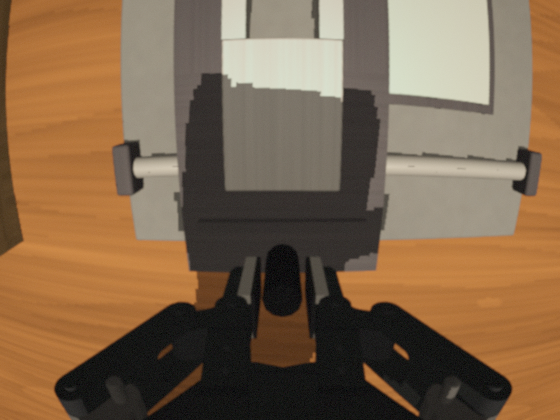

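The knob at (283,280) is loosely between the pads. Push along tool +z, slowly.

```bash
python3 -m jog '[[[0,0,2],0],[[0,0,5],0],[[0,0,9],0],[[0,0,14],0],[[0,0,20],0],[[0,0,27],0],[[0,0,34],0],[[0,0,41],0],[[0,0,48],0],[[0,0,55],0],[[0,0,62],0],[[0,0,69],0],[[0,0,76],0],[[0,0,83],0],[[0,0,89],0],[[0,0,95],0],[[0,0,100],0],[[0,0,104],0],[[0,0,107],0],[[0,0,108],0]]'
python3 - <<'E'
from h import *
from station import *
tool()
c=read_camera("wrist");cv2.imwrite("pics/wrist15.png",c["img"][:,:,::-1]);np.savez("wrist15.npz",**c)
E
```

```text
t: 23.3
eef_pos: [0.442, -0.2782, 0.0494]
tool_rot: [0.02, -0.025, 0.712, -0.701]
contact_force: [-2.0, 40.5, 25.0]
gripper_width: 0.255
t 23.3 tcp [ 442.  -278.2   49.4] toolx [-0.998 -0.063  0.006] tooly [-0.007  0.015 -1.   ] toolz [ 0.063 -0.998 -0.015] zyaw -86.4 q7 -1.24 F [-2.  40.5 25. ] g 21.8
```

View pics/wrist15.png

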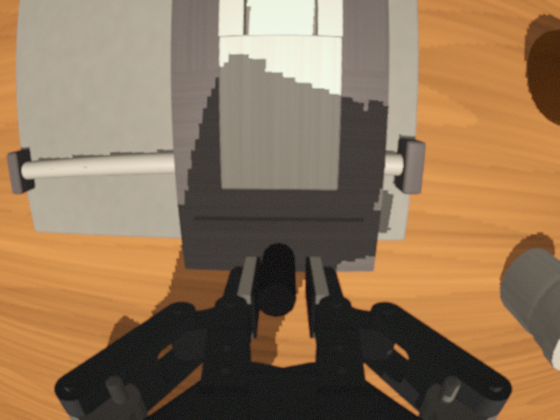

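A 40 N reaction with the tool 13 mm short of command means it is against something, likely the stop (the sled is right by the rail-end block). Back off, then look.

```bash
python3 -m jog '[[[0,0,-4],0],[[0,0,-8],0],[[0,0,-12],0],[[0,0,-12],0]]'; python3 -m jog '[[[0,0,0],0],[[0,0,0],0]]' 45;python3 -m jog '[[[0,0,0],0],[[0,-30,0],0],[[0,-70,0],0],[[0,-110,0],0],[[35,-140,0],0],[[35,-140,0],0]]' 45
python3 - <<'E'
from h import *
from station import *
tool()
for n in ["wrist","top","scene"]:
    c=read_camera(n);cv2.imwrite(f"pics/{n}16.png",c["img"][:,:,::-1]);np.savez(f"{n}16.npz",**c)
    if n=="top":cv2.imwrite("pics/topsl16.png",cv2.resize(c["img"][155:255,295:395,::-1],None,fx=6,fy=6,interpolation=cv2.INTER_CUBIC))
    if n=="scene":cv2.imwrite("pics/scsl16.png",cv2.resize(c["img"][145:255,130:260,::-1],None,fx=5,fy=5,interpolation=cv2.INTER_CUBIC))
E
```

```text
t: 23.68
eef_pos: [0.4414, -0.2777, 0.0496]
tool_rot: [0.019, -0.02, 0.707, -0.706]
contact_force: [0.8, 8.3, 3.7]
gripper_width: 0.255
t: 23.85
eef_pos: [0.4412, -0.2805, 0.0497]
tool_rot: [-0.018, 0.019, -0.706, 0.707]
contact_force: [-0.6, -0.2, 0.8]
gripper_width: 0.518
t: 24.35
eef_pos: [0.4056, -0.2838, 0.1946]
tool_rot: [-0.019, 0.017, -0.705, 0.709]
contact_force: [0.3, -1.2, -0.7]
gripper_width: 0.527
t 24.35 tcp [ 405.6 -283.8  194.6] toolx [-0.999 -0.051 -0.003] tooly [ 0.004 -0.005 -1.   ] toolz [ 0.051 -0.999  0.005] zyaw -87.1 q7 -1.13 F [ 0.3 -1.2 -0.7] g 45.0
```

View pics/topsl16.png

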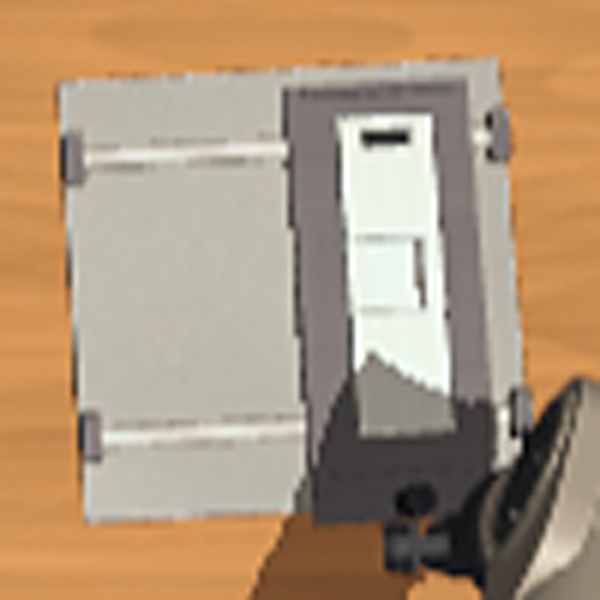

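View pics/scsl16.png

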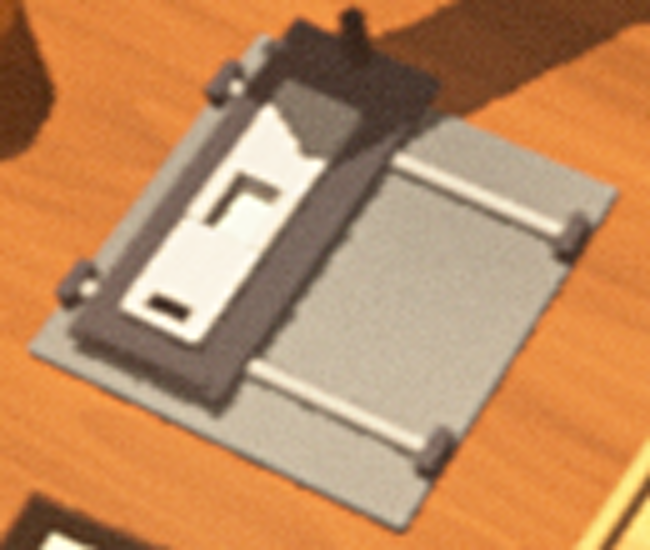

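View pics/wrist16.png

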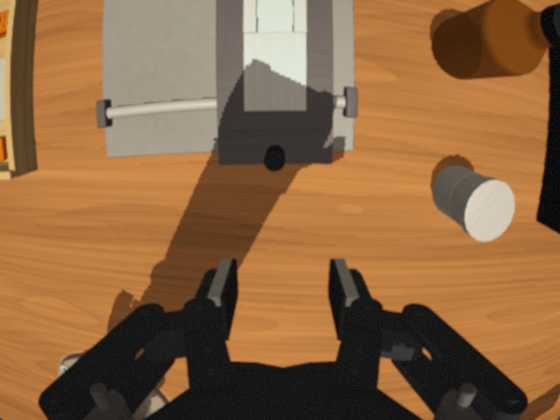

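The carrier lies in place and the sled is over the panel. I compute the travel from sled corners before and after, and where the panel centre lies.

Run:
```python
from h import *
a=load("top0");b=load("top16");c=load("scene16");w=load("wrist16")
g=lambda x,y:(295+x/6-.4,155+y/6-.4)
k=lambda x,y:(130+x/5-.4,145+y/5-.4)
r=lambda *q:np.round(ray(*q)*1000,1)
for n,x,y in [("farL",283,90),("farR",466,82),("nearL",313,523)]: print("top",n,r(b,*g(x,y),.03))
print("knob top",r(b,*g(417,494),.075),"scene",r(c,*k(352,14),.075),"wrist",np.round(fray(w,273,153,.075)*1000,1))
for n,x,y in [("car",337,116),("car",431,114),("car",362,432),("car",457,428)]: print(n,r(b,*g(x,y),.042))
for n,x,y in [("R",437,92),("farL",70,338),("farR",218,407)]: print("scene",n,r(c,*k(x,y),.03))
print("panel before")
for x,y in [(326,206),(440,203),(340,358),(455,352)]: print(r(a,*g(x,y),.015))
for x,y in [(72,158),(497,136),(91,437),(520,413)]: print("bracket",r(a,*g(x,y),.03))
P=cloud(a)
for u,v in [(360,200),(365,210),(372,172),(320,235)]: print(np.round(P[v,u],3))
```

```text
top farL [ 690.3 -204.2   30. ]
top farR [ 695.5 -314.3   30. ]
top nearL [ 429.4 -218.7   30. ]
knob top [ 443.7 -272.3   75. ] scene [ 440.1 -276.8   75. ] wrist [ 448.2 -275.6   75. ]
car [ 672.  -234.5   42. ]
car [ 673.4 -290.6   42. ]
car [ 482.5 -246.6   42. ]
car [ 485.1 -302.6   42. ]
scene R [ 439.  -218.3   30. ]
scene farL [ 703.8 -309.8   30. ]
scene farR [ 696.5 -203.7   30. ]
panel before
[ 622.2 -231.3   15. ]
[ 624.2 -300.2   15. ]
[ 529.6 -238.5   15. ]
[ 533.5 -307.5   15. ]
bracket [648.4 -77.   30. ]
bracket [ 662.5 -332.3   30. ]
bracket [480.1 -87.6  30. ]
bracket [ 495.3 -342.5   30. ]
[ 0.581 -0.27   0.022]
[ 0.545 -0.287  0.019]
[ 0.687 -0.318  0.005]
[ 0.455 -0.126  0.003]
```

Travel so far is about 91 mm, and the sled held still under 40 N. Still, about 9 mm separates it from the rail-end block, so I push again in small steps to see the force/position curve.

```bash
python3 -m jog '[[[-18,0,0],0],[[-35,0,-5],0],[[-35,0,-5],0],[[-35,0,-5],0]]' 45
python3 - <<'E'
from h import *
from station import *
plan([442,-275,45],-86.9)
c=read_camera("wrist");cv2.imwrite("pics/wrist17.png",c["img"][:,:,::-1]);np.savez("wrist17.npz",**c)
E
```

```text
t: 24.83
eef_pos: [0.4424, -0.2729, 0.1881]
tool_rot: [0.019, -0.021, 0.708, -0.706]
contact_force: [-0.9, -0.8, 0.2]
gripper_width: 0.522
t 24.83 tcp [ 442.4 -272.9  188.1] toolx [-0.998 -0.057  0.002] tooly [-0.002  0.002 -1.   ] toolz [ 0.057 -0.998 -0.002] zyaw -86.7 q7 -1.19 F [-0.9 -0.8  0.2] g 44.6
shift [  0.3 143.1   2.3] turn(about tool y; tool y down => -world yaw) opts [np.float64(0.003), np.float64(-3.139)]
```

View pics/wrist17.png

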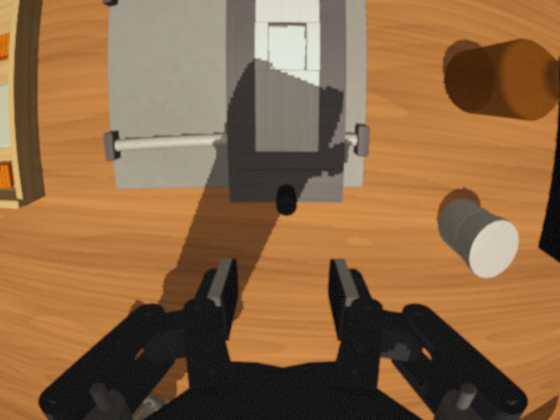

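```bash
python3 -m jog '[[[0,35,2],0],[[0,75,2],0],[[0,110,2],0],[[0,142,2],0],[[0,142,2],0],[[0,142,2],0]]' 45; python3 -m jog '[[[0,0,0],0],[[0,0,0],0],[[0,0,0],0]]' 22 20;python3 -m jog '[[[0,0,1],0],[[0,0,2],0],[[0,0,2],0]]';python3 -m jog '[[[0,0,1],0],[[0,0,2],0],[[0,0,2],0]]';python3 -m jog '[[[0,0,1],0],[[0,0,2],0],[[0,0,2],0]]'
```

```text
t: 25.38
eef_pos: [0.4401, -0.2754, 0.0464]
tool_rot: [0.018, -0.021, 0.708, -0.706]
contact_force: [-0.2, -1.1, 0.5]
gripper_width: 0.524
t: 25.63
eef_pos: [0.4432, -0.2767, 0.0499]
tool_rot: [-0.02, 0.018, -0.706, 0.708]
contact_force: [0.1, 0.7, 0.3]
gripper_width: 0.256
t: 25.88
eef_pos: [0.4428, -0.2775, 0.0487]
tool_rot: [-0.02, 0.019, -0.707, 0.707]
contact_force: [0.6, 3.2, 2.8]
gripper_width: 0.26
t: 26.13
eef_pos: [0.4427, -0.2776, 0.0482]
tool_rot: [0.02, -0.02, 0.708, -0.706]
contact_force: [-0.8, 8.5, 7.7]
gripper_width: 0.258
t: 26.38
eef_pos: [0.4427, -0.2777, 0.0481]
tool_rot: [0.02, -0.021, 0.708, -0.705]
contact_force: [-1.6, 14.2, 11.7]
gripper_width: 0.256
```

The force rises linearly (3 → 8 → 14 N) with no motion, far above the 3 N friction, so this is the hard stop. Back off and withdraw.

```bash
python3 -m jog '[[[0,0,-3],0],[[0,0,-6],0],[[0,0,-6],0]]'; python3 -m jog '[[[0,0,0],0],[[0,0,0],0],[[0,0,0],0]]' 45;python3 -m jog '[[[0,-30,0],0],[[0,-70,0],0],[[0,-110,0],0],[[0,-150,0],0],[[30,-180,30],0],[[30,-180,70],0],[[30,-180,110],0],[[30,-180,150],0],[[30,-180,190],0],[[30,-180,190],0],[[30,-180,190],0],[[30,-180,190],0],[[30,-180,190],0]]' 45
python3 - <<'E'
from h import *
from station import *
tool()
for n in ["top","scene"]:
    c=read_camera(n);cv2.imwrite(f"pics/{n}18.png",c["img"][:,:,::-1]);np.savez(f"{n}18.npz",**c)
    if n=="top":cv2.imwrite("pics/topc18.png",cv2.resize(c["img"][95:260,110:450,::-1],None,fx=2.3,fy=2.3,interpolation=cv2.INTER_CUBIC))
E
```

```text
t: 26.63
eef_pos: [0.4418, -0.2759, 0.0478]
tool_rot: [-0.019, 0.019, -0.707, 0.707]
contact_force: [0.0, -0.1, -0.5]
gripper_width: 0.257
t: 26.88
eef_pos: [0.4418, -0.2765, 0.0478]
tool_rot: [-0.019, 0.019, -0.707, 0.707]
contact_force: [0.6, 0.8, 0.0]
gripper_width: 0.526
t: 27.97
eef_pos: [0.4228, -0.4658, 0.2277]
tool_rot: [0.02, -0.02, 0.707, -0.706]
contact_force: [-0.1, -0.4, 0.0]
gripper_width: 0.529
t 27.97 tcp [ 422.8 -465.8  227.7] toolx [-0.998 -0.057  0.   ] tooly [-0.     0.001 -1.   ] toolz [ 0.057 -0.998 -0.001] zyaw -86.8 q7 -0.87 F [-0.1 -0.4  0. ] g 45.2
```

View pics/topc18.png

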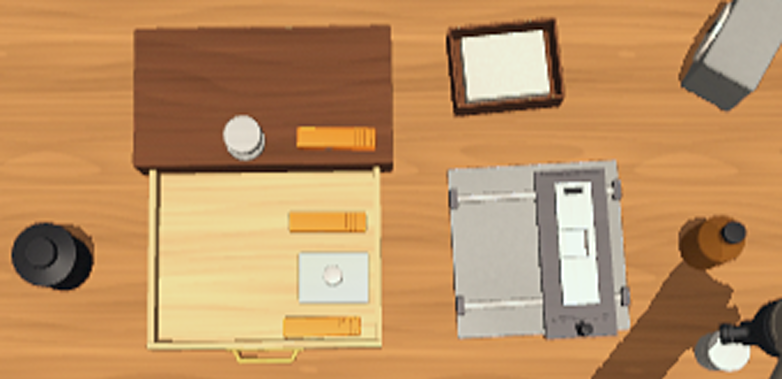

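View pics/scene18.png

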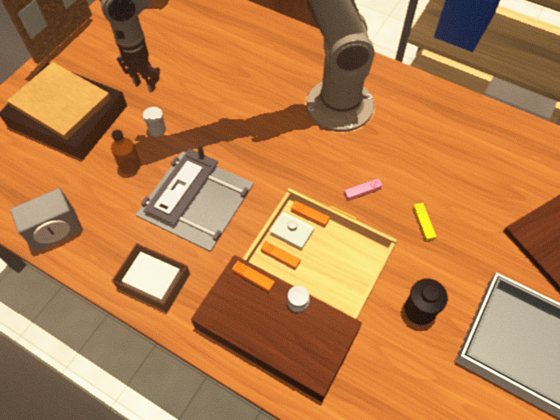

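Both views show the sled over the panel with the carrier in it (top crop px (573,243)), the weight upright at (333,277) and clip_top clear at (328,222). The bystanders look undisturbed. One numeric check, then hand in.

Run:
```python
from h import *
a=load("top0");b=load("top18")
d=cv2.absdiff(a["img"],b["img"]).max(2)
for n,(x0,y0,x1,y1) in dict(tank=(112,188,155,225),chest=(165,102,283,168),clip_side=(230,230,270,245),chem=(405,185,436,215),decoys=(145,262,240,302)).items():
    print(n,"changed px",int((d[y0:y1,x0:x1]>60).sum()))
im=b["img"];P=cloud(b)
for n,s in [("top",b)]:
    m=(cv2.cvtColor(im,cv2.COLOR_RGB2HSV)[...,2]>190)&(P[...,0]>.46)&(P[...,0]<.69)&(P[...,1]<-.2)&(P[...,1]>-.33)&(P[...,2]>.034)
    v,u=np.nonzero(m);pts=np.array([ray(b,x,y,.042)[:2] for x,y in zip(u,v)],np.float32)*1000
    print("carrier rect",cv2.minAreaRect(pts))
for n,(u,v) in dict(weight_head=(254,214),weight_slab=(243,222),canister=(427,246)).items(): print(n,np.round(P[v,u],3))
```

```text
tank changed px 0
chest changed px 0
clip_side changed px 4
chem changed px 50
decoys changed px 0
carrier rect ((578.233154296875, -267.70343017578125), (189.43777465820312, 55.906036376953125), 2.8511276245117188)
weight_head [0.524 0.111 0.059]
weight_slab [0.498 0.151 0.036]
canister [ 0.413 -0.487  0.079]
```

Run:
```python
from station import *
print(hand_in())
```

```text
the job is handed in; nothing more can be done
None
```

The job is handed in at about 28 s of the 69 s allowed, with every step done in the order asked. `hand_in()` reported no verdict.

- **Unloading:** I lifted the glass weight by its knob and set it down upright in the free half of the drawer. I then set the orange top clip down in that same half, clear of the carrier.
- **Carrier:** It lies flat on the sled, about 0.5 mm off centre and square, as measured before the push. The top view afterwards puts it about 2 mm from where I expect the sled's middle to be, within the calibration error, with no visible shift.
- **Sled:** I pushed it by the knob, and it travelled about 92 mm before it would go no further. The first push peaked at about 40 N sideways (about 48 N in all) through the fingers. On a second, gentler push the force rose 3, 8, 14 N with no movement, far above the 3 N friction, so I took this as the hard stop.
- **Other objects:** Before and after pictures show no real change at the tank, the chest with its loupe and clip, or the side clip. The changed pixels at the bottle looked like the arm's shadow, and I checked the canister only by eye and one depth reading.

**Not fully settled:** about 9 mm still shows between the sled and the rail-end block. Full travel is 120 mm, so 92 mm means the sled started near 27 mm rather than close to zero. I could not read the joint to confirm this.

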